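Thread the slider block round the bent rod of a throwing gauge

TASK

Put the drilled wooden slider block back on the potter's throwing gauge: thread it, upright with its bore uppermost, onto the free end of the bent steel rod, slide it gently along and round the bend without jamming or forcing it, and leave it hanging fully home against the clamp head on the post. Leave the pots and the other things on the table where they are.

Things in the scene. Friction and masses are not known exactly. Their poses are not given: they have to be found in the camera images.
- slider_mid (a point): Centre of the slider: a plain hardwood block 24 mm long (its x), 28 mm wide (y), 50 mm tall (z), about 60 g, standing loose and upright on the table, both ends alike. A round bore of 14 mm runs right through it along x, axis 9 mm above this centre, mouths chamfered 1.5 mm. Gripped from above across the 28 mm width. An undrilled block of the same outline stands nearby.
- bore (a point): Centre of the slider's bore, midway along it: 9 mm above the slider's centre, 34 mm above its foot; x is the bore's axis.
- gauge: Throwing gauge, fixed, rigid: base plate 110 x 110 x 16 mm, upright 14 mm post, top at 160 mm. Origin: table level on the post's axis; x: nominal way the rod leaves the clamp head. Rod: steel, 10 mm thick, level. From above, going out: straight short leg 33 to 65 mm, heading within 13 degrees of x; bend to the right by 60 to 90 degrees, centreline radius 45 mm; straight long leg 55 to 95 mm.
- tip (a point): Centre of the rod's rounded free end (5 mm radius), on the rod's axis, 130 to 150 mm above the table. Its axes mean nothing. Leg lengths, headings and bend angle differ from case to case and are not measured: find how the rod runs and where the bend begins by feel or by eye. In the bend the slider has barely 1 mm of play to each side, so give way to the forces.
- home (a point): Where the bore's centre is when the slider is fully home: on the rod's axis, 12 mm out from the clamp head's face, 26 mm from the post's axis along the gauge's x. Axes as the gauge's. The clamp head is an aluminium block 28 x 20 x 26 mm round the post, centred at rod height.
- spare_block: bystander: undrilled hardwood block 24 x 28 x 50 mm, standing; origin at its foot.
- prop: bystander: white waisted kiln prop, 40 mm across, 50 mm tall; origin at its foot.
- bowl: bystander: white bowl 140 mm across, 65 mm tall, on a turntable 200 mm across and 54 mm high; origin at its foot.
- cup: bystander: terracotta cup 72 mm across, 60 mm tall; origin at its foot.
- brush: bystander: glaze brush lying flat; origin on the table at its middle.
- rib: bystander: light wooden rib 110 x 55 x 7 mm lying flat; origin under its middle.
- slip_jar: bystander: glass jar with white lid, 72 mm across, 90 mm tall; origin at its foot.
There are look-alikes about, which are no part of the job. Of the things that look like the gauge, the larger one is meant. Leave any white look-alike of the part that bears slider_mid alone.

How it is judged:
On the way, in this order (a step that is already met when the one before it is completed fails the run):
1. the rod's tip is inside the slider's bore (distance between bore and tip below 0.008 m and angle between bore's own z axis and vertical below 0.3 rad), for 0.05 s.
2. the slider has come round the bend onto the short leg (distance between bore and home below 0.02 m), for 0.1 s.
At the end, for the whole second after the job is handed in: the slider hangs at rest on the short leg, upright within 0.35 rad, its bore's centre within 9 mm of the home point and no more than 5 mm short of touching the clamp head (distance between bore and home below 0.009 m and x of bore in the frame of home below 0.005 m and angle between bore's own z axis and vertical below 0.35 rad and linear speed of slider below 0.02 m/s).
It fails at once if on its way along the rod (over 10 mm from home) the slider presses on the gauge with more than 15 N (distance between bore and home above 0.01 m and contact force between slider and gauge above 15 N).
It fails at once if the slider is ever pressed on the gauge (rod or clamp head) with more than 25 N (contact force between slider and gauge above 25 N).
It fails at once if the robot itself presses on the gauge with more than 10 N (contact force between any of the arm, the fingers and gauge above 10 N).
It fails at once if a bystander is moved more than 25 mm (distance of any of spare_block, prop, bowl, cup, brush, rib, slip_jar from where it was at the start of the episode above 0.025 m).
It also fails if it takes over 72 s, if anything falls off the work surface, if the arm or the gripper's body presses on something with over 40 N, if the wrist force passes 120 N, or if a joint passes its speed limit or range.

ROBOT

A 6-joint arm with a two-finger parallel gripper is mounted at the origin on the work surface. World frame = base frame: x ahead of the robot, y to its left, z up, the work surface at z = 0. Lengths are in m, angles in rad, forces in N, time in s.
With the tool pointing down it reaches from about 0.3 to 0.775 m from the base axis. Payload 14.6 kg.
Tool frame: the origin (TCP) lies on the centre line of the jaws, within the pads' length; the fingertips stand ctrl.tcp_to_tips ahead of it and the grasp point (between the pads) lies 2 mm behind it (ctrl.tcp_to_tips is the distance from the TCP to the fingertips, in m); z points along the fingers, y is the line along which they close (so a half turn about z gives the same grasp; the last joint's range is limited). The gripper opens to 94 mm and grips with 3 to 60 N. Pads are 16 mm wide; open, the fingers measure 119 mm over their backs; the gripper's body (75 mm by 177 mm) begins 78 mm behind the grasp point.
Start: joints at [-1.322, 0.3, 1.521, -0, 1.321, -0.067], TCP at [0.171, -0.523, 0.222] pointing down, gripper open.
Joint ranges: [-3.03, 3.03], [-0.79, 2.21], [0.23, 2.52], [-1.04, 4.18], [0, 3.07], [-2.55, 2.55]. Speed limits (rad/s): [2.22, 2.22, 2.57, 3.14, 3.14, 3.14].

INTERFACE

Orientations are given as [roll, pitch, yaw] about the fixed x, y, z axes, in that order (R = Rz(yaw) Ry(pitch) Rx(roll)).
In Python, from station import telemetry, viewer, hand_in, ctrl gives the robot as it stands.
- The arm moves only by the tool step_arm, never from a script. Its argument "plan" is a list of rows, each an object of numbers: "dx", "dy", "dz": the shift along the tool's x, y, z scaled (see below); "rx", "ry", "rz": the turn, a rotation vector about the tool's x, y, z scaled (see below); "claw": the closure, from 0 (fully open) to 1 (shut). In form: [{"dx": .., "dy": .., "dz": .., "rx": .., "ry": .., "rz": .., "claw": ..}, ...]. A call has 1 to 10 rows; each row shifts and turns the commanded pose from where the row before left it, along the tool's axes as they then stand; what a row does not reach is not made up. The controller multiplies each number of a shift by 0.1 m and each number of a turn by 90 degrees. A row lasts 1/10 s, in which the tool goes at most 50 mm and 8.59 degrees, less where a joint would pass 70% of its speed; a pose out of reach is approached as far as the arm can. A call with a number of a shift or a turn outside -1 to 1 is refused whole. A call with a gripper value outside its range is refused whole. The fingers move at their own pace and stop on an object; "grip_force" is the grip in N (left out, the last holds). Time passes only in rows, so rows that do not move let the fingers close. It gives the time, the measured TCP pose, the force, the opening and the grip force at its end, in the units of the state.
- telemetry.get_obs(): the state, without advancing time (a new reading comes with each control period).
- viewer.camera(name): name is "scene" or "top"; returns a dict with "img" (480x640x3 uint8, red, green, blue), "z_map" (480x640 float32, m along the optical axis (not along the pixel's ray), 0 where there is no reading), "fx", "fy", "cx", "cy" (pixels), "R" (3x3) and "t" (3): a world point X has camera coordinates R X + t. Camera axes: x right, y down, z forward; pixel columns grow to the right and rows downward; lengths in m; the calibration is good to about 2 mm. A picture is of the moment at which its call begins.
- hand_in(): hands the job in; it is judged then, once.
Trained networks look in a picture, given as the dict that the camera call returned (one of the last four; its "shot" number tells which), for a name from the list of things; names that differ only in an ending like _2 or _b are one class to them, and where a whole thing is asked for, a point or a joint stands for the part that bears it (a point fixed in the world has none). Each returns a list of dicts, best first, with "score" (0 to 1); they miss things now and then, are a little off and sometimes report something else, mostly with a low value. They report only what shows in the picture. A call takes as long as a camera call. They do not tell look-alikes from the thing itself.
- viewer.recognise(target, picture): "rect" ([left, top, right, bottom] in pixels, round what is visible of it).
The state is a dict: "time_s": time; "qpos": joint angles; "joint_vel": joint speeds; "tau": joint torques, N m; "ee_pos": TCP position; "eef_rot": TCP orientation; "force": force on the tool from outside, world axes, zero at the start; "moment": the same for the moment, N m; "grip_width": finger opening in m; "grip_force": force on a finger pad.
Only numpy, scipy, OpenCV 4.12 (cv2) and the standard library are available. Lean on these libraries where they do the work, as an engineer would, in place of code of your own. Each camera call takes 0.05 s, during which the arm holds its last target. There are 200 camera calls.

## Working session

There is one attempt and no reset: what is moved stays moved. The work goes in short steps, Python scripts to look and compute and a tool call to move; the robot and the scene stay as the last step left them, time stands still between calls to the robot, and variables do not carry over. Pictures are saved under pics/ and viewed, at most 10 in all, crops included, and the job is handed in when it is done.

Besides the shell and the picture viewer there is one more tool, called after "Call:" as a command line: name --argument value ..., lists and objects as JSON in quotes. step_arm: Moves the arm, as the interface text tells. Shifts and turns lie within -1 to 1; 1 stands for 0.1 m of shift or 90 degrees of turn. Its arguments: {"type":"object","properties":{"plan":{"type":"array"},"grip_force":{"type":"number"}},"required":["plan"]}

```bash
mkdir -p pics; ls; cat > h.py <<'E'
import numpy as np, cv2, pickle
from station import telemetry, viewer, hand_in, ctrl
def cam(n):
    p=viewer.camera(n); pickle.dump(p,open(f'{n}.pkl','wb')); return p
def w(p,u,v,z=None):
    d=p['z_map'][int(v),int(u)] if z is None else z
    c=np.array([(u-p['cx'])/p['fx']*d,(v-p['cy'])/p['fy']*d,d]); return p['R'].T@(c-p['t'])
def atz(p,u,v,h):
    r=p['R'].T@np.array([(u-p['cx'])/p['fx'],(v-p['cy'])/p['fy'],1]); o=-p['R'].T@p['t']
    return o+r*(h-o[2])/r[2]
def cloud(p):
    v,u=np.mgrid[:480,:640]; d=p['z_map']
    c=np.stack([(u-p['cx'])/p['fx']*d,(v-p['cy'])/p['fy']*d,d],-1); return (c-p['t'])@p['R']
E
python3 - <<'E'
from h import *
print(ctrl.tcp_to_tips, telemetry.get_obs())
for n in('top','scene'):
    p=cam(n); cv2.imwrite(f'pics/{n}0.png',p['img'][:,:,::-1])
    print(n,p['fx'],-p['R'].T@p['t'],p['R'].round(2).tolist())
    for t in('slider_mid','gauge','tip','spare_block','bore'):
        try:
            for r in viewer.recognise(t,p)[:3]:
                l,a,b,c=r['rect'];print(t,r['score'],[round(x) for x in r['rect']],w(p,(l+b)/2,(a+c)/2).round(3))
        except Exception as e: print(t,e)
E
```

```text
pics
0.017 {'time_s': 0.0, 'qpos': array([-1.32158447e+00,  3.00483405e-01,  1.52160934e+00,  3.35061166e-06,
        1.32070873e+00, -6.66034332e-02]), 'joint_vel': array([-1.00350501e-03, -7.03060692e-04,  6.64759488e-04,  2.26305516e-05,
       -4.61036510e-04,  5.44950218e-04]), 'tau': array([ 1.93064084e-04, -5.31810522e+01, -3.52739167e+01,  7.07167760e-02,
        2.44114827e-02, -9.92695573e-05]), 'ee_pos': array([ 0.17075801, -0.52255048,  0.22186762]), 'eef_rot': array([-3.14038673e+00, -8.36902794e-05,  3.15814408e-01]), 'force': array([ 0.30610935, -0.33611732,  0.66474404]), 'moment': array([-0.03193519,  0.00947588,  0.00369872]), 'grip_force': 0.0, 'grip_width': 0.09401243023117455}
top 571.4651336054059 [ 3.87312856e-01 -3.90961895e-04  1.25874728e+00] [[0.03, -1.0, 0.01], [-1.0, -0.03, -0.09], [0.09, -0.01, -1.0]]
slider_mid 0.67 [354, 236, 372, 248] [ 0.495 -0.094  0.052]
gauge 0.88 [364, 312, 452, 354] [ 0.387 -0.     1.259]
gauge 0.84 [221, 138, 334, 191] [ 0.669  0.098 -0.005]
spare_block 0.67 [428, 198, 445, 215] [ 0.577 -0.249  0.048]
bore 0.58 [355, 230, 372, 252] [ 0.497 -0.095  0.051]
bore 0.48 [383, 255, 399, 274] [ 0.45  -0.154  0.052]
scene 442.55827900737233 [1.02849261 0.06376671 0.80395905] [[-0.14, 0.99, 0.0], [0.79, 0.11, -0.6], [-0.6, -0.08, -0.8]]
slider_mid 0.81 [250, 225, 262, 254] [ 0.458 -0.152  0.044]
slider_mid 0.69 [274, 250, 291, 277] [ 0.507 -0.083  0.037]
gauge 0.98 [303, 274, 429, 387] [0.625 0.104 0.014]
gauge 0.78 [223, 157, 292, 216] [ 0.254 -0.2   -0.004]
gauge 0.47 [306, 272, 424, 331] [ 0.551  0.098 -0.002]
spare_block 0.59 [305, 274, 431, 388] [0.626 0.109 0.014]
bore 0.88 [244, 229, 266, 254] [ 0.451 -0.156  0.027]
bore 0.88 [272, 248, 288, 278] [ 0.515 -0.087  0.048]
```

View pics/top0.png

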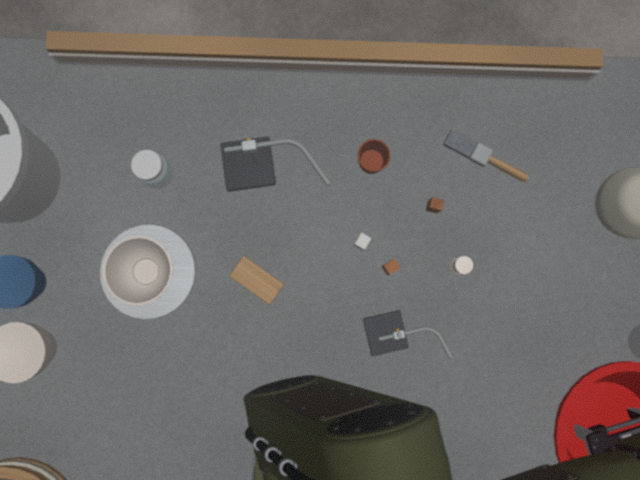

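View pics/scene0.png

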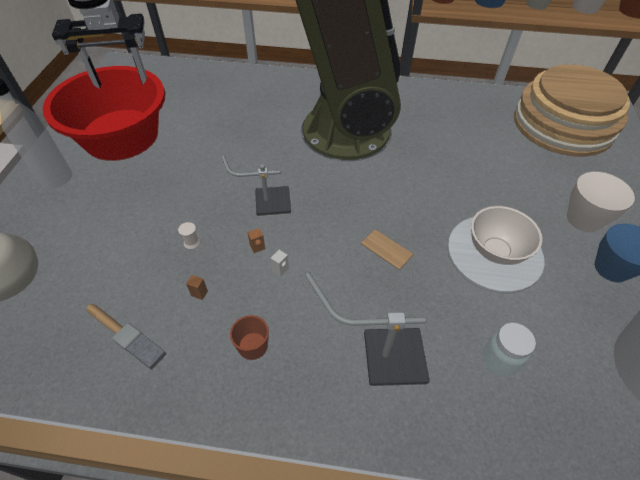

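The top view shows the large gauge with its clamp at (249,145) and rod tip at (328,183), the brown slider at (391,267), the white decoy at (362,241) and the spare block at (436,205). The scene view shows the slider's bore at (257,240) and the rod from the clamp at (397,320) to the tip at (309,275).

```bash
cat > m.py <<'E'
from h import *
P={n:pickle.load(open(n+'.pkl','rb')) for n in('top','scene')}
for n,(x0,x1,y0,y1) in {'top':(215,345,125,195),'scene':(295,440,260,340)}.items():
    p=P[n]; C=cloud(p)[y0:y1,x0:x1]; m=(C[...,2]>0.115)&(C[...,2]<0.19)&(p['z_map'][y0:y1,x0:x1]>0)
    q=C[m]; print(n,m.sum(),'z med',np.median(q[:,2]).round(4)); 
    q=q[np.argsort(q[:,1])]
    for k in np.array_split(q,16): print(np.median(k,0).round(4),k[:,0].min().round(3),k[:,0].max().round(3),end=' | ')
    print()
p=P['top'];C=cloud(p)[250:285,375:410];m=C[...,2]>0.04
q=C[m];print('slider top',m.sum(),q.mean(0),cv2.minAreaRect((q[:,:2]*1000).astype(np.float32)))
p=P['scene'];C=cloud(p)[225:258,240:272];q=C[(C[...,2]>.047)&(C[...,2]<.06)];print('sc top',len(q),q.mean(0),cv2.minAreaRect((q[:,:2]*1000).astype(np.float32)))
a=P['top']['img'][120:200,210:345];b=P['top']['img'][225:290,350:450];c=P['scene']['img'][220:262,235:300];d=P['scene']['img'][260:335,295:435]
L=[cv2.resize(i,(400,300),interpolation=cv2.INTER_CUBIC) for i in(a,b,c,d)]
cv2.imwrite('pics/crop.png',np.vstack([np.hstack(L[:2]),np.hstack(L[2:])])[:,:,::-1])
E
python3 m.py
```

```text
top 761 z med 0.1546
[ 0.6043 -0.0105  0.1538] 0.596 0.616 | [ 6.200e-01 -1.000e-04  1.531e-01] 0.606 0.632 | [0.6344 0.012  0.1544] 0.623 0.648 | [0.649  0.0224 0.1541] 0.635 0.661 | [0.6647 0.0347 0.1536] 0.654 0.676 | [0.676  0.0489 0.1543] 0.667 0.684 | [0.6813 0.0667 0.1538] 0.676 0.687 | [0.6792 0.0862 0.1539] 0.674 0.686 | [0.676  0.1039 0.1544] 0.67 0.684 | [0.6722 0.1218 0.1539] 0.664 0.679 | [0.6678 0.1326 0.1611] 0.661 0.68 | [0.6662 0.14   0.1618] 0.66 0.685 | [0.6683 0.1459 0.1609] 0.658 0.685 | [0.6648 0.1518 0.1621] 0.658 0.684 | [0.6647 0.1652 0.1546] 0.66 0.676 | [0.6617 0.1838 0.1531] 0.657 0.669 | 
scene 1074 z med 0.1532
[ 0.6105 -0.0083  0.1531] 0.6 0.624 | [0.6292 0.0061 0.1532] 0.613 0.642 | [0.6469 0.0196 0.1528] 0.632 0.661 | [0.6633 0.0319 0.1531] 0.649 0.676 | [0.6773 0.0464 0.1529] 0.665 0.685 | [0.6842 0.0636 0.1529] 0.677 0.688 | [0.6839 0.0812 0.153 ] 0.676 0.688 | [0.6805 0.0981 0.1527] 0.674 0.685 | [0.6779 0.1167 0.1524] 0.672 0.683 | [0.6755 0.1314 0.1545] 0.664 0.682 | [0.6771 0.1373 0.1598] 0.662 0.683 | [0.6776 0.1426 0.157 ] 0.661 0.687 | [0.6766 0.1478 0.1597] 0.661 0.686 | [0.6756 0.1538 0.1605] 0.66 0.685 | [0.6689 0.1669 0.1529] 0.663 0.679 | [0.6648 0.1838 0.1522] 0.657 0.67 | 
slider top 163 [ 0.44378772 -0.15021543  0.09434249] ((413.69781494140625, -87.80315399169922), (26.493104934692383, 180.6830291748047), 25.137863159179688)
sc top 118 [ 0.44762743 -0.15497497  0.04955086] ((471.3172607421875, -138.16244506835938), (87.64875030517578, 27.814647674560547), 35.16805648803711)
```

View pics/crop.png

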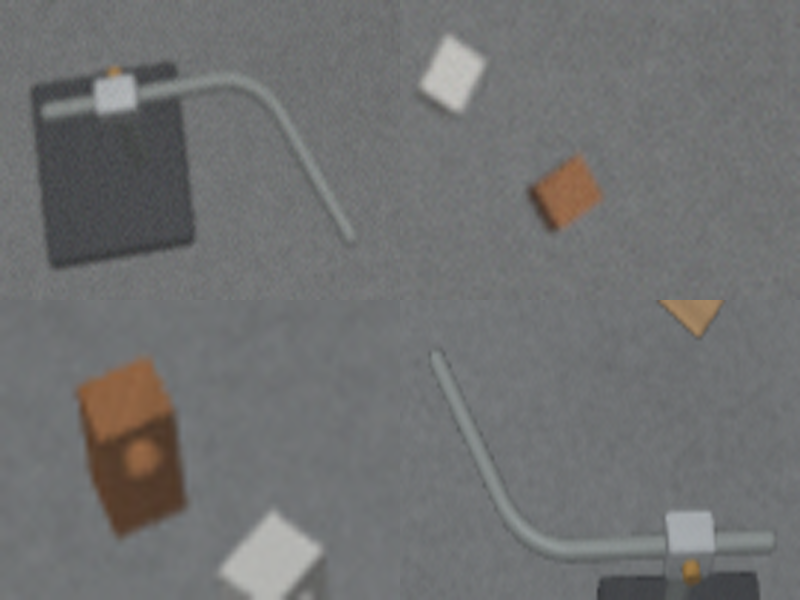

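```bash
cat > fit.py <<'E'
from h import *
from scipy.optimize import least_squares
P={n:pickle.load(open(n+'.pkl','rb')) for n in('top','scene')}
R=.045;Z=.1485
def path(th):
    x,y,a,L,b=th  # bend start on the long leg side: tip(x,y), heading a, length L, left turn by b
    s=np.linspace(-.01,L,60); p=np.c_[x+s*np.cos(a),y+s*np.sin(a)]
    e=p[-1]; c=e+R*np.array([-np.sin(a),np.cos(a)]); t=np.linspace(0,b,40)[1:]
    q=c+R*np.c_[np.sin(a+t),-np.cos(a+t)]
    s=np.linspace(0,.07,60)[1:]; h=a+b
    return np.vstack([p,q,q[-1]+np.c_[s*np.cos(h),s*np.sin(h)]])
from scipy.spatial import cKDTree
def rodpts(p,box):
    x0,x1,y0,y1=box; C=cloud(p); m=np.zeros((480,640),bool)
    m[y0:y1,x0:x1]=(C[y0:y1,x0:x1,2]>.10)&(C[y0:y1,x0:x1,2]<.19)
    v,u=np.nonzero(m); return np.array([atz(p,a,b,Z)[:2] for a,b in zip(u,v)]),C[m]
B={'top':(215,345,125,195),'scene':(295,440,260,340)}
allq=[]
if __name__=='__main__':
  for n in B:
    q,c=rodpts(P[n],B[n]); r=q[q[:,1]<.122]; allq.append(r)
  for nm,r in (('top',allq[0]),('scene',allq[1]),('both',np.vstack(allq))):
    f=lambda th:cKDTree(path(th)).query(r)[0]
    s=least_squares(f,[.598,-.016,.63,.09,1.1],diff_step=1e-3,loss='soft_l1',f_scale=.005,x_scale=[.01,.01,.1,.01,.1])
    th=s.x; x,y,a,L,b=th; d=np.array([np.cos(a),np.sin(a)])
    pr=(r-[x,y])@d; t0=np.percentile(pr[pr<.02],.5) if 0 else pr.min()
    print(nm,'tipend',(np.array([x,y])+t0*d).round(4),'head',np.degrees(a).round(1),'L',(L-t0).round(4),'bend',np.degrees(b).round(1),'short dir',np.degrees(a+b).round(1),'bend start',(np.array([x,y])+L*d).round(4),'bend end',path(th)[98].round(4),'rms',np.sqrt((f(th)**2).mean()).round(4))
  for n in B:
    p=P[n]; C=cloud(p); x0,x1,y0,y1=B[n]; m=np.zeros((480,640),bool); m[y0:y1,x0:x1]=(C[y0:y1,x0:x1,2]>.1575)&(C[y0:y1,x0:x1,2]<.166)
    v,u=np.nonzero(m); k=np.array([atz(p,a,b,.1615)[:2] for a,b in zip(u,v)]); k=k[abs(k[:,1]-.143)<.03]
    r=cv2.minAreaRect((k*1000).astype(np.float32)); print(n,'clamp',len(k),k.mean(0).round(4),r)
  # slider
  for n,bx in(('top',(375,410,252,283)),('scene',(240,272,225,258))):
    p=P[n]; im=p['img'].astype(int); x0,x1,y0,y1=bx; m=np.zeros((480,640),bool)
    sub=im[y0:y1,x0:x1]; br=(sub[...,0]-sub[...,2]>25)
    m[y0:y1,x0:x1]=br&(sub[...,0]>(115 if n=='scene' else 100))
    v,u=np.nonzero(m); k=np.array([atz(p,a,b,.05)[:2] for a,b in zip(u,v)])
    C=cloud(p)[m]; print(n,len(k),k.mean(0).round(4),'z',np.median(C[:,2]).round(4),cv2.minAreaRect((k*1000).astype(np.float32)))
  p=P['scene']; print('bore',w(p,258,242.5), )
E
python3 fit.py
python3 - <<'E'
from h import *
p=pickle.load(open('top.pkl','rb'));cv2.imwrite('pics/s2.png',np.hstack([cv2.resize(p['img'][250:284,374:408],(400,400),interpolation=0),cv2.resize(pickle.load(open('scene.pkl','rb'))['img'][224:258,240:274],(400,400),interpolation=0)])[:,:,::-1])
E
```

```text
top tipend [ 0.5977 -0.0171] head 37.2 L 0.0852 bend 64.0 short dir 101.2 bend start [0.6656 0.0345] bend end [0.6825 0.079 ] rms 0.0029
scene tipend [ 0.5973 -0.0163] head 37.3 L 0.0854 bend 64.4 short dir 101.7 bend start [0.6652 0.0354] bend end [0.6821 0.0803] rms 0.0031
both tipend [ 0.5975 -0.0167] head 37.3 L 0.0855 bend 64.2 short dir 101.5 bend start [0.6655 0.0351] bend end [0.6823 0.0798] rms 0.0031
top clamp 147 [0.6692 0.1426] ((669.2891235351562, 143.20068359375), (19.941265106201172, 56.593963623046875), 1.7938607931137085)
scene clamp 191 [0.672  0.1437] ((672.6524658203125, 143.77381896972656), (19.946792602539062, 28.122600555419922), 8.219426155090332)
top 163 [ 0.4463 -0.156 ] z 0.05 ((446.0245056152344, -156.13473510742188), (25.141441345214844, 28.956085205078125), 34.998714447021484)
scene 128 [ 0.4486 -0.1543] z 0.0492 ((452.9476623535156, -151.15020751953125), (41.26603317260742, 28.485660552978516), 32.416080474853516)
bore [ 0.45328167 -0.14959964  0.02753642]
```

View pics/s2.png

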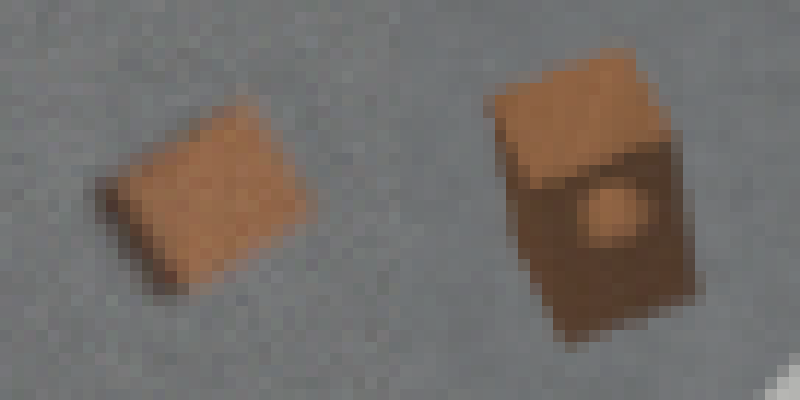

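The left crop shows the slider's top face, centred near (392,267) in the top image. The right crop shows the bored face toward the camera, so the bore axis lies at about 35° yaw, close to the long leg's 37°.

Call:
step_arm --plan '[{"rz": -0.094},{"rz": -0.094},{"dx": 0.43,"dy": -0.14},{"dx": 0.43,"dy": -0.14},{"dx": 0.43,"dy": -0.14},{"dx": 0.43,"dy": -0.14},{"dx": 0.43,"dy": -0.14},{"dx": 0.43,"dy": -0.14},{"dx": 0.43,"dy": -0.14},{"dx": 0.43,"dy": -0.14}]' --grip_force 10

```text
$.plan[0]: bad value
```

```bash
cat > go.py <<'E'
# go.py x y z yawdeg : difference to target in tool units
import sys; from h import *
from scipy.spatial.transform import Rotation as Ro
o=telemetry.get_obs(); T=Ro.from_euler('xyz',o['eef_rot']); x,y,z,a=map(float,sys.argv[1:5])
G=Ro.from_euler('xyz',[np.pi,0,np.radians(a)])
d=np.array([x,y,z])-o['ee_pos']
print('t',o['time_s'],'pos',o['ee_pos'].round(4),'rot',np.degrees(o['eef_rot']).round(2),'F',o['force'].round(2),'M',o['moment'].round(3),'grip',o['grip_width'].round(4),o['grip_force'])
print('shift(tool units now)',(T.inv().apply(d)/.1).round(3),'in target axes',(G.inv().apply(d)/.1).round(3),'turn',((T.inv()*G).as_rotvec()/(np.pi/2)).round(4))
E
python3 go.py .4465 -.1555 .12 35
```

```text
Traceback (most recent call last):
  File "go.py", line 7, in <module>
    print('t',o['time_s'],'pos',o['ee_pos'].round(4),'rot',np.degrees(o['eef_rot']).round(2),'F',o['force'].round(2),'M',o['moment'].round(3),'grip',o['grip_width'].round(4),o['grip_force'])
                                                                                                                                                     ^^^^^^^^^^^^^^^^^^^^^
AttributeError: 'float' object has no attribute 'round'
```

Call:
step_arm --plan '[{"dx": 0,"dy": 0,"dz": 0,"rx": 0,"ry": 0,"rz": -0.094,"claw": 0},{"dx": 0,"dy": 0,"dz": 0,"rx": 0,"ry": 0,"rz": -0.094,"claw": 0},{"dx": 0.43,"dy": -0.14,"dz": 0,"rx": 0,"ry": 0,"rz": 0,"claw": 0},{"dx": 0.43,"dy": -0.14,"dz": 0,"rx": 0,"ry": 0,"rz": 0,"claw": 0},{"dx": 0.43,"dy": -0.14,"dz": 0,"rx": 0,"ry": 0,"rz": 0,"claw": 0},{"dx": 0.43,"dy": -0.14,"dz": 0,"rx": 0,"ry": 0,"rz": 0,"claw": 0},{"dx": 0.43,"dy": -0.14,"dz": 0,"rx": 0,"ry": 0,"rz": 0,"claw": 0},{"dx": 0.43,"dy": -0.14,"dz": 0,"rx": 0,"ry": 0,"rz": 0,"claw": 0},{"dx": 0.43,"dy": -0.14,"dz": 0,"rx": 0,"ry": 0,"rz": 0,"claw": 0},{"dx": 0.43,"dy": -0.14,"dz": 0,"rx": 0,"ry": 0,"rz": 0,"claw": 0}]' --grip_force 10

```text
time_s: 1.6
ee_pos: [0.3891, -0.2321, 0.2227]
eef_rot: [3.141, -0.0, 0.611]
force: [0.4, -1.2, -0.5]
grip_width: 0.094
grip_force: 0.0
```

```bash
sed -i "s/o\['grip_width'\].round(4)/round(o['grip_width'],4)/" go.py; python3 go.py .4465 -.1555 .12 35
```

```text
t 1.6 pos [ 0.3891 -0.2321  0.2227] rot [ 1.7996e+02 -1.0000e-02  3.5010e+01] F [ 0.43 -1.21 -0.49] M [-0.05  -0.058 -0.025] grip 0.094 0.0
shift(tool units now) [ 0.909 -0.298  1.027] in target axes [ 0.909 -0.298  1.027] turn [ 0.0004 -0.0001  0.0001]
```

Call:
step_arm --plan '[{"dx": 0.4,"dy": -0.13,"dz": 0,"rx": 0,"ry": 0,"rz": 0,"claw": 0},{"dx": 0.4,"dy": -0.13,"dz": 0.1,"rx": 0,"ry": 0,"rz": 0,"claw": 0},{"dx": 0.1,"dy": -0.04,"dz": 0.4,"rx": 0,"ry": 0,"rz": 0,"claw": 0},{"dx": 0,"dy": 0,"dz": 0.4,"rx": 0,"ry": 0,"rz": 0,"claw": 0},{"dx": 0,"dy": 0,"dz": 0.1,"rx": 0,"ry": 0,"rz": 0,"claw": 0},{"dx": 0,"dy": 0,"dz": 0,"rx": 0,"ry": 0,"rz": 0,"claw": 0}]'

```text
time_s: 2.2
ee_pos: [0.4444, -0.1575, 0.122]
eef_rot: [-3.14, 0.001, 0.611]
force: [0.4, 0.2, 0.4]
grip_width: 0.0936
grip_force: 0.0
```

```bash
python3 go.py .4465 -.1555 .036 35
```

```text
t 2.2 pos [ 0.4444 -0.1575  0.122 ] rot [-1.7989e+02  7.0000e-02  3.5000e+01] F [0.42 0.22 0.44] M [-0.014 -0.053  0.014] grip 0.0936 0.0
shift(tool units now) [ 0.03  -0.002  0.86 ] in target axes [ 0.029 -0.004  0.86 ] turn [-0.0012  0.0007 -0.    ]
```

Call:
step_arm --plan '[{"dx": 0.03,"dy": 0,"dz": 0.3,"rx": 0,"ry": 0,"rz": 0,"claw": 0},{"dx": 0,"dy": 0,"dz": 0.3,"rx": 0,"ry": 0,"rz": 0,"claw": 0},{"dx": 0,"dy": 0,"dz": 0.24,"rx": 0,"ry": 0,"rz": 0,"claw": 0},{"dx": 0,"dy": 0,"dz": 0,"rx": 0,"ry": 0,"rz": 0,"claw": 0.5},{"dx": 0,"dy": 0,"dz": 0,"rx": 0,"ry": 0,"rz": 0,"claw": 1},{"dx": 0,"dy": 0,"dz": 0,"rx": 0,"ry": 0,"rz": 0,"claw": 1},{"dx": 0,"dy": 0,"dz": 0,"rx": 0,"ry": 0,"rz": 0,"claw": 1},{"dx": 0,"dy": 0,"dz": 0,"rx": 0,"ry": 0,"rz": 0,"claw": 1},{"dx": 0,"dy": 0,"dz": 0,"rx": 0,"ry": 0,"rz": 0,"claw": 1},{"dx": 0,"dy": 0,"dz": 0,"rx": 0,"ry": 0,"rz": 0,"claw": 1}]' --grip_force 10

```text
time_s: 3.2
ee_pos: [0.4473, -0.1558, 0.0387]
eef_rot: [3.141, -0.0, 0.611]
force: [-0.6, 0.7, -0.3]
grip_width: 0.0416
grip_force: 0.0
```

```bash
python3 go.py .4465 -.1555 .12 35
```

```text
t 3.2 pos [ 0.4473 -0.1558  0.0387] rot [ 1.7999e+02 -1.0000e-02  3.5020e+01] F [-0.57  0.65 -0.33] M [ 0.041 -0.027  0.04 ] grip 0.0416 0.0
shift(tool units now) [-0.005 -0.007 -0.813] in target axes [-0.005 -0.007 -0.813] turn [ 0.0001 -0.0001  0.0002]
```

Call:
step_arm --plan '[{"dx": 0,"dy": 0,"dz": 0,"rx": 0,"ry": 0,"rz": 0,"claw": 1},{"dx": 0,"dy": 0,"dz": 0,"rx": 0,"ry": 0,"rz": 0,"claw": 1},{"dx": 0,"dy": 0,"dz": 0,"rx": 0,"ry": 0,"rz": 0,"claw": 1},{"dx": 0,"dy": 0,"dz": 0,"rx": 0,"ry": 0,"rz": 0,"claw": 1},{"dx": 0,"dy": 0,"dz": 0,"rx": 0,"ry": 0,"rz": 0,"claw": 1},{"dx": 0,"dy": 0,"dz": 0,"rx": 0,"ry": 0,"rz": 0,"claw": 1}]'

```text
time_s: 3.8
ee_pos: [0.4472, -0.1557, 0.0384]
eef_rot: [-3.141, 0.0, 0.611]
force: [-0.9, 1.2, 0.6]
grip_width: 0.0282
grip_force: 10.0
```

```bash
python3 go.py .56 -.045 .1532 37.3
```

```text
t 3.8 pos [ 0.4472 -0.1557  0.0384] rot [-179.99    0.     35.02] F [-0.92  1.17  0.57] M [0.046 0.012 0.02 ] grip 0.0282 9.99997291713953
shift(tool units now) [ 1.559 -0.26  -1.148] in target axes [ 1.568 -0.197 -1.148] turn [-0.0001  0.     -0.0254]
```

Call:
step_arm --plan '[{"dx": 0,"dy": 0,"dz": -0.2,"rx": 0,"ry": 0,"rz": 0,"claw": 1},{"dx": 0,"dy": 0,"dz": -0.35,"rx": 0,"ry": 0,"rz": 0,"claw": 1},{"dx": 0,"dy": 0,"dz": -0.35,"rx": 0,"ry": 0,"rz": 0,"claw": 1},{"dx": 0,"dy": 0,"dz": -0.25,"rx": 0,"ry": 0,"rz": -0.0254,"claw": 1},{"dx": 0.34,"dy": -0.04,"dz": 0,"rx": 0,"ry": 0,"rz": 0,"claw": 1},{"dx": 0.34,"dy": -0.04,"dz": 0,"rx": 0,"ry": 0,"rz": 0,"claw": 1},{"dx": 0.34,"dy": -0.04,"dz": 0,"rx": 0,"ry": 0,"rz": 0,"claw": 1},{"dx": 0.34,"dy": -0.04,"dz": 0,"rx": 0,"ry": 0,"rz": 0,"claw": 1},{"dx": 0.3,"dy": -0.03,"dz": 0,"rx": 0,"ry": 0,"rz": 0,"claw": 1},{"dx": 0,"dy": 0,"dz": 0,"rx": 0,"ry": 0,"rz": 0,"claw": 1}]'

```text
time_s: 4.8
ee_pos: [0.5692, -0.0379, 0.1529]
eef_rot: [-3.141, -0.0, 0.653]
force: [0.0, -0.9, -1.5]
grip_width: 0.0281
grip_force: 10.0
```

```bash
python3 go.py .5697 -.0379 .1529 37.3; python3 - <<'E'
from h import *
L=[]
for n,b in(('top',(290,370,150,210)),('scene',(265,345,240,300))):
    p=cam(n); L.append(cv2.resize(p['img'][b[2]:b[3],b[0]:b[1]],(400,300),interpolation=cv2.INTER_CUBIC))
cv2.imwrite('pics/pre.png',np.hstack(L)[:,:,::-1])
E
```

```text
t 4.8 pos [ 0.5692 -0.0379  0.1529] rot [-1.7998e+02 -1.0000e-02  3.7440e+01] F [ 0.01 -0.89 -1.45] M [-0.057 -0.041  0.007] grip 0.0281 10.000102389603853
shift(tool units now) [0.004 0.003 0.   ] in target axes [0.004 0.003 0.   ] turn [-0.0002 -0.0001  0.0016]
```

View pics/pre.png

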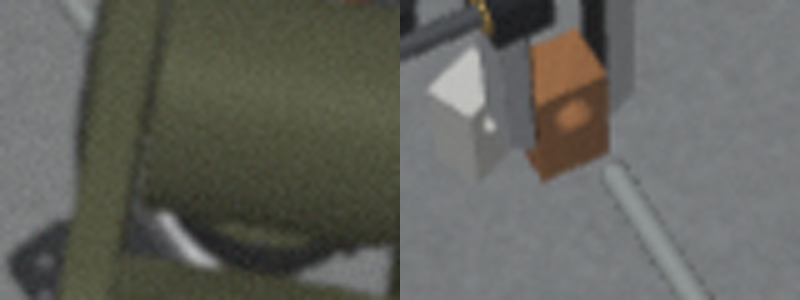

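The scene crop shows the slider held upright in the fingers, bore mouth at full-image pixel (300,262.5), rod tip at (307.4,273). I'll compare with the projection of the model.

```bash
python3 - <<'E'
from h import *
p=pickle.load(open('scene.pkl','rb'))
def pr(X): c=p['R']@X+p['t']; return np.array([p['fx']*c[0]/c[2]+p['cx'],p['fy']*c[1]/c[2]+p['cy']])
d=np.array([np.cos(.653),np.sin(.653),0]); n=np.array([-d[1],d[0],0]); t=np.array([.5692,-.0379,0])
b=t+[0,0,.1485]
print('mouth',pr(b+12*d/1e3),'tip end',pr(np.array([.5975,-.0167,.1485])))
for k,(a,l,z) in {'top front L':(12,14,16),'top front R':(12,-14,16),'top back L':(-12,14,16),'bot front L':(12,14,-34),'bot front R':(12,-14,-34)}.items(): print(k,pr(b+d*a/1e3+n*l/1e3+[0,0,z/1e3]), 'crop',(pr(b+d*a/1e3+n*l/1e3+[0,0,z/1e3])-[265,240])*5+[400,0])
im=p['img'][240:300,265:345].astype(int); g=cv2.cvtColor(p['img'],6)
x=cv2.resize(p['img'][252:286,290:324],(680,560),interpolation=cv2.INTER_CUBIC); 
def mk(q,c): cv2.circle(x,tuple(int(s) for s in ((q[0]-290+.5)*20,(q[1]-252+.5)*560/34)),4,c,-1)
mk(pr(b+12*d/1e3),(0,255,0)); mk(pr(np.array([.5975,-.0167,.1485])),(255,0,255))
for a,l,z in((12,14,16),(12,-14,16),(12,14,-34),(12,-14,-34)): mk(pr(b+d*a/1e3+n*l/1e3+[0,0,z/1e3]),(255,255,0))
for s in (.01,.02): mk(pr(np.array([.5975+.795*s,-.0167+.606*s,.1485])),(0,0,255))
cv2.imwrite('pics/ov.png',x[:,:,::-1])
E
```

```text
mouth [300.0690885  263.44618022] tip end [306.04220803 272.93340717]
top front L [306.74146583 255.1775118 ] crop [608.70732915  75.88755898]
top front R [292.80773402 261.41678686] crop [539.03867011 107.08393431]
top back L [300.44694711 245.83940159] crop [577.23473556  29.19700796]
bot front L [307.18323684 270.86117989] crop [610.9161842  154.30589943]
bot front R [293.92894332 276.95802679] crop [544.64471661 184.79013393]
```

View pics/ov.png

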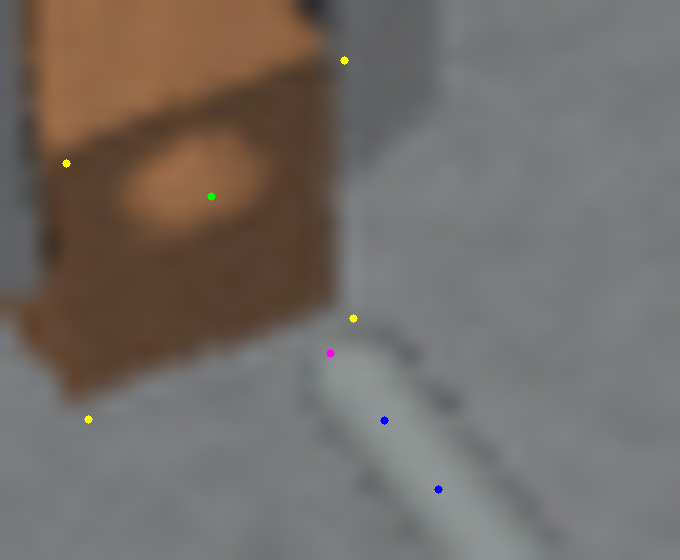

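The bore mouth sits about 1 px (about 1.5 mm) to the right of the line extended from the rod, so I'll shift left and then advance gently with a soft grip.

Call:
step_arm --plan '[{"dx": 0,"dy": -0.015,"dz": 0,"rx": 0,"ry": 0,"rz": 0,"claw": 1},{"dx": 0.1,"dy": 0,"dz": 0,"rx": 0,"ry": 0,"rz": 0,"claw": 1},{"dx": 0.08,"dy": 0,"dz": 0,"rx": 0,"ry": 0,"rz": 0,"claw": 1},{"dx": 0.02,"dy": 0,"dz": 0,"rx": 0,"ry": 0,"rz": 0,"claw": 1},{"dx": 0.02,"dy": 0,"dz": 0,"rx": 0,"ry": 0,"rz": 0,"claw": 1},{"dx": 0.02,"dy": 0,"dz": 0,"rx": 0,"ry": 0,"rz": 0,"claw": 1},{"dx": 0,"dy": 0,"dz": 0,"rx": 0,"ry": 0,"rz": 0,"claw": 1}]' --grip_force 7

```text
time_s: 5.6
ee_pos: [0.586, -0.0242, 0.1534]
eef_rot: [-3.142, 0.0, 0.651]
force: [-0.5, 0.1, -1.9]
grip_width: 0.0282
grip_force: 7.0
```

```bash
cat > look.py <<'E'
import sys; from h import *
p=cam('scene'); u,v=int(sys.argv[1]),int(sys.argv[2])
x=cv2.resize(p['img'][v-24:v+24,u-32:u+32],(640,480),interpolation=cv2.INTER_CUBIC); cv2.imwrite(sys.argv[3],x[:,:,::-1])
E
python3 go.py .5975 -.0157 .1529 37.3; python3 look.py 306 264 pics/l1.png
```

```text
t 5.6 pos [ 0.586  -0.0242  0.1534] rot [-180.     0.    37.3] F [-0.51  0.13 -1.85] M [-0.011 -0.009 -0.051] grip 0.0282 6.999961668625474
shift(tool units now) [0.143 0.002 0.005] in target axes [0.143 0.002 0.005] turn [-0.  0.  0.]
```

View pics/l1.png

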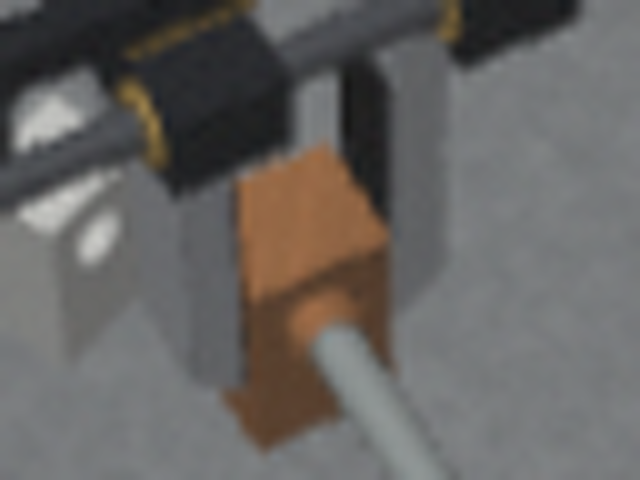

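The rod's end is right at the bore mouth, lined up at about (325,325) in the crop. I'll advance slowly.

Call:
step_arm --plan '[{"dx": 0.02,"dy": 0,"dz": 0,"rx": 0,"ry": 0,"rz": 0,"claw": 1},{"dx": 0.02,"dy": 0,"dz": 0,"rx": 0,"ry": 0,"rz": 0,"claw": 1},{"dx": 0.02,"dy": 0,"dz": 0,"rx": 0,"ry": 0,"rz": 0,"claw": 1},{"dx": 0.02,"dy": 0,"dz": 0,"rx": 0,"ry": 0,"rz": 0,"claw": 1},{"dx": 0,"dy": 0,"dz": 0,"rx": 0,"ry": 0,"rz": 0,"claw": 1}]'

```text
time_s: 6.15
ee_pos: [0.5925, -0.0193, 0.1534]
eef_rot: [-3.142, -0.0, 0.651]
force: [-0.4, -0.8, -1.2]
grip_width: 0.028
grip_force: 7.0
```

```bash
python3 go.py .5975 -.0157 .1529 37.3
```

```text
t 6.15 pos [ 0.5925 -0.0193  0.1534] rot [-180.     -0.     37.31] F [-0.41 -0.81 -1.21] M [-0.095 -0.032  0.035] grip 0.028 7.000041240826249
shift(tool units now) [0.062 0.002 0.005] in target axes [0.062 0.002 0.005] turn [-0.     -0.      0.0001]
```

Call:
step_arm --plan '[{"dx": 0.02,"dy": 0,"dz": 0,"rx": 0,"ry": 0,"rz": 0,"claw": 1},{"dx": 0.02,"dy": 0,"dz": 0,"rx": 0,"ry": 0,"rz": 0,"claw": 1},{"dx": 0.02,"dy": 0,"dz": 0,"rx": 0,"ry": 0,"rz": 0,"claw": 1},{"dx": 0,"dy": 0,"dz": 0,"rx": 0,"ry": 0,"rz": 0,"claw": 1}]'

```text
time_s: 6.55
ee_pos: [0.5973, -0.0156, 0.1534]
eef_rot: [3.142, -0.0, 0.651]
force: [-0.5, 0.0, -0.5]
grip_width: 0.028
grip_force: 7.0
```

```bash
python3 go.py .5975 -.0157 .1529 37.3
```

```text
t 6.55 pos [ 0.5973 -0.0156  0.1534] rot [180.    -0.    37.31] F [-0.46  0.02 -0.5 ] M [ 0.037 -0.009  0.009] grip 0.028 6.9999743811786175
shift(tool units now) [0.001 0.002 0.005] in target axes [0.001 0.002 0.005] turn [ 0.     -0.      0.0001]
```

Call:
step_arm --plan '[{"dx": 0.02,"dy": 0,"dz": 0,"rx": 0,"ry": 0,"rz": 0,"claw": 1},{"dx": 0.02,"dy": 0,"dz": 0,"rx": 0,"ry": 0,"rz": 0,"claw": 1},{"dx": 0.02,"dy": 0,"dz": 0,"rx": 0,"ry": 0,"rz": 0,"claw": 1},{"dx": 0.02,"dy": 0,"dz": 0,"rx": 0,"ry": 0,"rz": 0,"claw": 1},{"dx": 0.02,"dy": 0,"dz": 0,"rx": 0,"ry": 0,"rz": 0,"claw": 1},{"dx": 0.02,"dy": 0,"dz": 0,"rx": 0,"ry": 0,"rz": 0,"claw": 1},{"dx": 0,"dy": 0,"dz": 0,"rx": 0,"ry": 0,"rz": 0,"claw": 1}]'

```text
time_s: 7.25
ee_pos: [0.6068, -0.0084, 0.1534]
eef_rot: [-3.142, -0.0, 0.651]
force: [-0.3, 0.5, -0.6]
grip_width: 0.0279
grip_force: 7.0
```

Call:
step_arm --plan '[{"dx": 0,"dy": 0.01,"dz": 0,"rx": 0,"ry": 0,"rz": 0,"claw": 1},{"dx": 0,"dy": 0,"dz": 0,"rx": 0,"ry": 0,"rz": 0,"claw": 1}]'

```text
time_s: 7.45
ee_pos: [0.6073, -0.0095, 0.1535]
eef_rot: [3.142, -0.0, 0.651]
force: [-0.4, 0.2, -1.2]
grip_width: 0.0283
grip_force: 7.0
```

Call:
step_arm --plan '[{"dx": 0,"dy": 0.007,"dz": 0,"rx": 0,"ry": 0,"rz": 0,"claw": 1},{"dx": 0,"dy": 0,"dz": 0,"rx": 0,"ry": 0,"rz": 0,"claw": 1}]'

```text
time_s: 7.65
ee_pos: [0.6077, -0.01, 0.1535]
eef_rot: [3.142, 0.0, 0.651]
force: [-0.1, 0.2, -0.8]
grip_width: 0.0278
grip_force: 7.0
```

Call:
step_arm --plan '[{"dx": 0,"dy": 0.007,"dz": 0,"rx": 0,"ry": 0,"rz": 0,"claw": 1},{"dx": 0,"dy": 0,"dz": 0,"rx": 0,"ry": 0,"rz": 0,"claw": 1}]'

```text
time_s: 7.85
ee_pos: [0.6081, -0.0105, 0.1534]
eef_rot: [-3.142, 0.0, 0.651]
force: [-0.0, 0.1, -1.8]
grip_width: 0.0278
grip_force: 7.0
```

Call:
step_arm --plan '[{"dx": 0,"dy": 0.005,"dz": 0,"rx": 0,"ry": 0,"rz": 0,"claw": 1},{"dx": 0,"dy": 0,"dz": 0,"rx": 0,"ry": 0,"rz": 0,"claw": 1}]'

```text
time_s: 8.05
ee_pos: [0.6084, -0.0109, 0.1534]
eef_rot: [-3.141, 0.0, 0.651]
force: [-0.2, 0.5, -0.5]
grip_width: 0.0278
grip_force: 7.0
```

Call:
step_arm --plan '[{"dx": 0,"dy": 0.005,"dz": 0,"rx": 0,"ry": 0,"rz": 0,"claw": 1},{"dx": 0,"dy": 0,"dz": 0,"rx": 0,"ry": 0,"rz": 0,"claw": 1}]'

```text
time_s: 8.25
ee_pos: [0.6087, -0.0112, 0.1534]
eef_rot: [-3.141, -0.0, 0.651]
force: [-0.2, 2.4, -0.8]
grip_width: 0.028
grip_force: 7.0
```

Call:
step_arm --plan '[{"dx": 0,"dy": -0.03,"dz": 0,"rx": 0,"ry": 0,"rz": 0,"claw": 1},{"dx": 0,"dy": 0,"dz": 0,"rx": 0,"ry": 0,"rz": 0,"claw": 1}]'

```text
time_s: 8.45
ee_pos: [0.6068, -0.0087, 0.1535]
eef_rot: [3.141, 0.0, 0.651]
force: [-0.0, 0.0, -0.9]
grip_width: 0.0279
grip_force: 7.0
```

Call:
step_arm --plan '[{"dx": 0,"dy": -0.005,"dz": 0,"rx": 0,"ry": 0,"rz": 0,"claw": 1},{"dx": 0,"dy": 0,"dz": 0,"rx": 0,"ry": 0,"rz": 0,"claw": 1}]'

```text
time_s: 8.65
ee_pos: [0.6066, -0.0085, 0.1535]
eef_rot: [3.141, -0.0, 0.651]
force: [0.3, 0.6, -1.6]
grip_width: 0.0281
grip_force: 7.0
```

Call:
step_arm --plan '[{"dx": 0,"dy": -0.005,"dz": 0,"rx": 0,"ry": 0,"rz": 0,"claw": 1},{"dx": 0,"dy": 0,"dz": 0,"rx": 0,"ry": 0,"rz": 0,"claw": 1}]'

```text
time_s: 8.85
ee_pos: [0.6063, -0.0081, 0.1535]
eef_rot: [3.142, -0.0, 0.651]
force: [-0.5, 0.1, -0.9]
grip_width: 0.0281
grip_force: 7.0
```

Call:
step_arm --plan '[{"dx": 0,"dy": -0.005,"dz": 0,"rx": 0,"ry": 0,"rz": 0,"claw": 1},{"dx": 0,"dy": 0,"dz": 0,"rx": 0,"ry": 0,"rz": 0,"claw": 1}]'

```text
time_s: 9.05
ee_pos: [0.606, -0.0077, 0.1535]
eef_rot: [3.142, -0.0, 0.651]
force: [0.2, -0.8, -1.1]
grip_width: 0.0279
grip_force: 7.0
```

Call:
step_arm --plan '[{"dx": 0,"dy": -0.005,"dz": 0,"rx": 0,"ry": 0,"rz": 0,"claw": 1},{"dx": 0,"dy": 0,"dz": 0,"rx": 0,"ry": 0,"rz": 0,"claw": 1}]'

```text
time_s: 9.25
ee_pos: [0.6057, -0.0073, 0.1534]
eef_rot: [3.142, 0.0, 0.651]
force: [0.7, -1.6, -1.5]
grip_width: 0.0282
grip_force: 7.0
```

```bash
python3 go.py .6074 -.0095 .1534 37.3
```

```text
t 9.25 pos [ 0.6057 -0.0073  0.1534] rot [180.    0.   37.3] F [ 0.7  -1.65 -1.49] M [-0.119 -0.132  0.029] grip 0.0282 6.999862147495151
shift(tool units now) [0.    0.028 0.   ] in target axes [0.    0.028 0.   ] turn [0. 0. 0.]
```

Both sides of the bore are felt. The centre is at (0.6073,-0.0094), within 0.3 mm of the visual fit, so I'll centre and advance along the long leg.

Call:
step_arm --plan '[{"dx": 0,"dy": 0.026,"dz": 0,"rx": 0,"ry": 0,"rz": 0,"claw": 1},{"dx": 0.03,"dy": 0,"dz": 0,"rx": 0,"ry": 0,"rz": 0,"claw": 1},{"dx": 0.03,"dy": 0,"dz": 0,"rx": 0,"ry": 0,"rz": 0,"claw": 1},{"dx": 0.03,"dy": 0,"dz": 0,"rx": 0,"ry": 0,"rz": 0,"claw": 1},{"dx": 0.03,"dy": 0,"dz": 0,"rx": 0,"ry": 0,"rz": 0,"claw": 1},{"dx": 0.03,"dy": 0,"dz": 0,"rx": 0,"ry": 0,"rz": 0,"claw": 1},{"dx": 0.03,"dy": 0,"dz": 0,"rx": 0,"ry": 0,"rz": 0,"claw": 1},{"dx": 0.03,"dy": 0,"dz": 0,"rx": 0,"ry": 0,"rz": 0,"claw": 1},{"dx": 0.03,"dy": 0,"dz": 0,"rx": 0,"ry": 0,"rz": 0,"claw": 1},{"dx": 0,"dy": 0,"dz": 0,"rx": 0,"ry": 0,"rz": 0,"claw": 1}]'

```text
time_s: 10.25
ee_pos: [0.6265, 0.0054, 0.1534]
eef_rot: [-3.142, -0.0, 0.651]
force: [0.2, -0.2, -1.4]
grip_width: 0.0279
grip_force: 7.0
```

```bash
python3 go.py .6545 .0267 .1534 37.3
```

```text
t 10.25 pos [0.6265 0.0054 0.1534] rot [-180.     -0.     37.31] F [ 0.22 -0.23 -1.43] M [ 0.016 -0.02  -0.066] grip 0.0279 7.000044481828809
shift(tool units now) [ 0.351  0.    -0.   ] in target axes [ 0.351  0.    -0.   ] turn [-0.     -0.      0.0001]
```

Call:
step_arm --plan '[{"dx": 0.04,"dy": 0,"dz": 0,"rx": 0,"ry": 0,"rz": 0,"claw": 1},{"dx": 0.04,"dy": 0,"dz": 0,"rx": 0,"ry": 0,"rz": 0,"claw": 1},{"dx": 0.04,"dy": 0,"dz": 0,"rx": 0,"ry": 0,"rz": 0,"claw": 1},{"dx": 0.04,"dy": 0,"dz": 0,"rx": 0,"ry": 0,"rz": 0,"claw": 1},{"dx": 0.04,"dy": 0,"dz": 0,"rx": 0,"ry": 0,"rz": 0,"claw": 1},{"dx": 0.04,"dy": 0,"dz": 0,"rx": 0,"ry": 0,"rz": 0,"claw": 1},{"dx": 0.04,"dy": 0,"dz": 0,"rx": 0,"ry": 0,"rz": 0,"claw": 1},{"dx": 0.04,"dy": 0,"dz": 0,"rx": 0,"ry": 0,"rz": 0,"claw": 1},{"dx": 0,"dy": 0,"dz": 0,"rx": 0,"ry": 0,"rz": 0,"claw": 1}]'

```text
time_s: 11.15
ee_pos: [0.6521, 0.0249, 0.1533]
eef_rot: [-3.142, -0.0, 0.651]
force: [-0.1, 0.3, -0.2]
grip_width: 0.0282
grip_force: 7.0
```

Call:
step_arm --plan '[{"dx": 0,"dy": 0.015,"dz": 0,"rx": 0,"ry": 0,"rz": 0,"claw": 1},{"dx": 0,"dy": 0.005,"dz": 0,"rx": 0,"ry": 0,"rz": 0,"claw": 1},{"dx": 0,"dy": 0,"dz": 0,"rx": 0,"ry": 0,"rz": 0,"claw": 1}]'

```text
time_s: 11.45
ee_pos: [0.6529, 0.0229, 0.1534]
eef_rot: [-3.141, 0.0, 0.651]
force: [-0.4, 1.2, -1.1]
grip_width: 0.028
grip_force: 7.0
```

Call:
step_arm --plan '[{"dx": 0,"dy": 0.005,"dz": 0,"rx": 0,"ry": 0,"rz": 0,"claw": 1},{"dx": 0,"dy": 0,"dz": 0,"rx": 0,"ry": 0,"rz": 0,"claw": 1}]'

```text
time_s: 11.65
ee_pos: [0.6532, 0.0227, 0.1534]
eef_rot: [-3.141, -0.0, 0.651]
force: [-0.4, 1.4, -1.2]
grip_width: 0.0276
grip_force: 7.0
```

```bash
cat > bend.py <<'E'
from h import *
from fit import path
a=np.radians(37.3);b=np.radians(64.2);Rr=.045
S=np.array([.6655,.0351]); d=np.array([np.cos(a),np.sin(a)])
# dense centreline, s=0 at the bend start
def pt(s):
    if s<0: return S+s*d,a
    c=S+Rr*np.array([-np.sin(a),np.cos(a)]); t=min(s/Rr,b); q=c+Rr*np.array([np.sin(a+t),-np.cos(a+t)])
    e=max(s-Rr*b,0); return q+e*np.array([np.cos(a+t),np.sin(a+t)]),a+t
def pose(s):
    k=np.linspace(-.012,.012,49); P=np.array([pt(s+x)[0] for x in k]); c,h=pt(s)
    u=np.array([np.cos(h),np.sin(h)]); n=np.array([-u[1],u[0]]); X=(P-c)@u; Y=(P-c)@n
    best=min(((np.ptp(Y-X*m),m) for m in np.linspace(-.3,.3,241)))
    m=best[1]; r=Y-X*m; return c+n*(r.max()+r.min())/2,h+np.arctan(m),best[0]/2
if __name__=='__main__':
    o=telemetry.get_obs(); p=o['ee_pos'][:2]; y=o['eef_rot'][2]; print(p,o['eef_rot'])
    s0=-.0165
    for i in range(34):
        s=s0+.0025*(i+1); c,h,dev=pose(s); v=c-p
        print(round(s*1e3,1),c.round(4),round(np.degrees(h),1),'dx %.3f dy %.3f rz %.3f'%(v@[np.cos(y),np.sin(y)]*10,v@[np.sin(y),-np.cos(y)]*10,-(h-y)/(np.pi/2)),round(dev*1e3,2)); p,y=c,h
E
python3 bend.py
```

```text
[0.65324359 0.02270318] [-3.14126966e+00 -6.62075713e-06  6.51066997e-01]
-14.0 [0.6544 0.0266] 37.3 dx 0.033 dy -0.024 rz 0.000 0.0
-11.5 [0.6564 0.0281] 37.3 dx 0.025 dy -0.000 rz -0.000 0.0
-9.0 [0.6583 0.0297] 37.4 dx 0.025 dy -0.000 rz -0.002 0.05
-6.5 [0.6603 0.0312] 38.0 dx 0.025 dy -0.000 rz -0.006 0.14
-4.0 [0.6623 0.0328] 39.0 dx 0.025 dy -0.000 rz -0.011 0.25
-1.5 [0.6642 0.0344] 40.2 dx 0.025 dy -0.001 rz -0.013 0.38
1.0 [0.666  0.0361] 41.7 dx 0.025 dy -0.001 rz -0.017 0.5
3.5 [0.6678 0.0378] 43.6 dx 0.025 dy -0.001 rz -0.021 0.61
6.0 [0.6695 0.0395] 45.9 dx 0.025 dy -0.001 rz -0.026 0.71
8.5 [0.6712 0.0414] 48.4 dx 0.025 dy -0.001 rz -0.027 0.77
11.0 [0.6727 0.0433] 51.3 dx 0.025 dy -0.001 rz -0.032 0.8
13.5 [0.6742 0.0452] 54.5 dx 0.025 dy -0.001 rz -0.035 0.8
16.0 [0.6756 0.0473] 57.7 dx 0.025 dy -0.001 rz -0.035 0.8
18.5 [0.6768 0.0494] 60.9 dx 0.025 dy -0.001 rz -0.035 0.8
21.0 [0.678  0.0515] 64.0 dx 0.025 dy -0.001 rz -0.035 0.8
23.5 [0.679  0.0538] 67.2 dx 0.025 dy -0.001 rz -0.035 0.8
26.0 [0.6799 0.0561] 70.4 dx 0.025 dy -0.001 rz -0.035 0.8
28.5 [0.6806 0.0584
[... 291 characters left out ...]
0705] 89.4 dx 0.025 dy -0.001 rz -0.034 0.78
43.5 [0.6825 0.073 ] 92.0 dx 0.025 dy -0.000 rz -0.029 0.73
46.0 [0.6824 0.0754] 94.3 dx 0.025 dy -0.000 rz -0.026 0.65
48.5 [0.6822 0.0779] 96.3 dx 0.025 dy 0.000 rz -0.023 0.55
51.0 [0.6819 0.0804] 98.1 dx 0.025 dy 0.000 rz -0.019 0.42
53.5 [0.6816 0.0829] 99.4 dx 0.025 dy 0.000 rz -0.014 0.3
56.0 [0.6811 0.0853] 100.5 dx 0.025 dy -0.000 rz -0.013 0.18
58.5 [0.6807 0.0878] 101.2 dx 0.025 dy -0.000 rz -0.008 0.08
61.0 [0.6802 0.0902] 101.5 dx 0.025 dy 0.000 rz -0.003 0.01
63.5 [0.6797 0.0927] 101.5 dx 0.025 dy 0.000 rz -0.000 0.0
66.0 [0.6792 0.0951] 101.5 dx 0.025 dy -0.000 rz -0.000 0.0
68.5 [0.6787 0.0976] 101.5 dx 0.025 dy 0.000 rz -0.000 0.0
```

Call:
step_arm --plan '[{"dx": 0.033,"dy": -0.024,"dz": 0,"rx": 0,"ry": 0,"rz": 0,"claw": 1},{"dx": 0.025,"dy": 0,"dz": 0,"rx": 0,"ry": 0,"rz": 0,"claw": 1},{"dx": 0.025,"dy": 0,"dz": 0,"rx": 0,"ry": 0,"rz": -0.002,"claw": 1},{"dx": 0.025,"dy": 0,"dz": 0,"rx": 0,"ry": 0,"rz": -0.006,"claw": 1},{"dx": 0.025,"dy": 0,"dz": 0,"rx": 0,"ry": 0,"rz": -0.011,"claw": 1},{"dx": 0.025,"dy": -0.001,"dz": 0,"rx": 0,"ry": 0,"rz": -0.013,"claw": 1},{"dx": 0.025,"dy": -0.001,"dz": 0,"rx": 0,"ry": 0,"rz": -0.017,"claw": 1},{"dx": 0,"dy": 0,"dz": 0,"rx": 0,"ry": 0,"rz": 0,"claw": 1}]'

```text
time_s: 12.45
ee_pos: [0.6663, 0.0361, 0.1533]
eef_rot: [-3.142, 0.0, 0.73]
force: [-1.3, -0.5, -1.7]
grip_width: 0.028
grip_force: 7.0
```

```bash
python3 go.py .666 .0361 .1534 41.7
```

```text
t 12.45 pos [0.6663 0.0361 0.1533] rot [-180.      0.     41.81] F [-1.31 -0.53 -1.69] M [ 0.018 -0.01   0.023] grip 0.028 6.99968651868403
shift(tool units now) [-0.003 -0.002 -0.001] in target axes [-0.003 -0.002 -0.001] turn [-0.      0.      0.0012]
```

Call:
step_arm --plan '[{"dx": 0.025,"dy": -0.003,"dz": 0,"rx": 0,"ry": 0,"rz": -0.021,"claw": 1},{"dx": 0.025,"dy": -0.001,"dz": 0,"rx": 0,"ry": 0,"rz": -0.026,"claw": 1},{"dx": 0.025,"dy": -0.001,"dz": 0,"rx": 0,"ry": 0,"rz": -0.027,"claw": 1},{"dx": 0.025,"dy": -0.001,"dz": 0,"rx": 0,"ry": 0,"rz": -0.032,"claw": 1},{"dx": 0,"dy": 0,"dz": 0,"rx": 0,"ry": 0,"rz": 0,"claw": 1}]'

```text
time_s: 12.95
ee_pos: [0.6729, 0.0436, 0.1534]
eef_rot: [-3.142, -0.0, 0.895]
force: [0.2, -0.8, -0.7]
grip_width: 0.028
grip_force: 7.0
```

```bash
python3 go.py .6727 .0433 .1534 51.3
```

```text
t 12.95 pos [0.6729 0.0436 0.1534] rot [-180.    -0.    51.3] F [ 0.18 -0.82 -0.74] M [-0.004 -0.031  0.038] grip 0.028 6.999559476971626
shift(tool units now) [-0.003  0.     0.   ] in target axes [-0.003  0.     0.   ] turn [-0. -0.  0.]
```

Free. Continuing round the bend.

Call:
step_arm --plan '[{"dx": 0.022,"dy": -0.001,"dz": 0,"rx": 0,"ry": 0,"rz": -0.035,"claw": 1},{"dx": 0.025,"dy": -0.001,"dz": 0,"rx": 0,"ry": 0,"rz": -0.035,"claw": 1},{"dx": 0.025,"dy": -0.001,"dz": 0,"rx": 0,"ry": 0,"rz": -0.035,"claw": 1},{"dx": 0.025,"dy": -0.001,"dz": 0,"rx": 0,"ry": 0,"rz": -0.035,"claw": 1},{"dx": 0,"dy": 0,"dz": 0,"rx": 0,"ry": 0,"rz": 0,"claw": 1}]'

```text
time_s: 13.45
ee_pos: [0.6779, 0.0518, 0.1534]
eef_rot: [-3.142, 0.0, 1.114]
force: [0.9, -0.1, 0.2]
grip_width: 0.0277
grip_force: 7.0
```

```bash
python3 go.py .678 .0515 .1534 64.0
```

```text
t 13.45 pos [0.6779 0.0518 0.1534] rot [-180.      0.     63.83] F [ 0.88 -0.08  0.22] M [-0.077 -0.02  -0.01 ] grip 0.0277 6.999459033831954
shift(tool units now) [-0.002  0.003  0.   ] in target axes [-0.002  0.003  0.   ] turn [-0.      0.     -0.0019]
```

Call:
step_arm --plan '[{"dx": 0.023,"dy": 0.001,"dz": 0,"rx": 0,"ry": 0,"rz": -0.037,"claw": 1},{"dx": 0.025,"dy": -0.001,"dz": 0,"rx": 0,"ry": 0,"rz": -0.035,"claw": 1},{"dx": 0.025,"dy": -0.001,"dz": 0,"rx": 0,"ry": 0,"rz": -0.035,"claw": 1},{"dx": 0.025,"dy": -0.001,"dz": 0,"rx": 0,"ry": 0,"rz": -0.035,"claw": 1},{"dx": 0,"dy": 0,"dz": 0,"rx": 0,"ry": 0,"rz": 0,"claw": 1}]'

```text
time_s: 13.95
ee_pos: [0.6811, 0.0609, 0.1534]
eef_rot: [-3.141, 0.0, 1.336]
force: [0.8, 0.0, -0.4]
grip_width: 0.0281
grip_force: 7.0
```

```bash
python3 go.py .6813 .0608 .1534 76.8
```

```text
t 13.95 pos [0.6811 0.0609 0.1534] rot [-179.99    0.     76.55] F [ 0.8   0.01 -0.38] M [-0.015 -0.051  0.038] grip 0.0281 6.999491387978196
shift(tool units now) [-0.001  0.002  0.   ] in target axes [-0.001  0.002  0.   ] turn [-0.0001  0.     -0.0027]
```

Call:
step_arm --plan '[{"dx": 0.024,"dy": 0.003,"dz": 0,"rx": 0,"ry": 0,"rz": -0.037,"claw": 1},{"dx": 0.025,"dy": -0.001,"dz": 0,"rx": 0,"ry": 0,"rz": -0.035,"claw": 1},{"dx": 0.025,"dy": -0.001,"dz": 0,"rx": 0,"ry": 0,"rz": -0.035,"claw": 1},{"dx": 0.025,"dy": -0.001,"dz": 0,"rx": 0,"ry": 0,"rz": -0.034,"claw": 1},{"dx": 0,"dy": 0,"dz": 0,"rx": 0,"ry": 0,"rz": 0,"claw": 1}]'

```text
time_s: 14.45
ee_pos: [0.6826, 0.0706, 0.1534]
eef_rot: [-3.142, -0.0, 1.557]
force: [0.1, -0.6, -0.1]
grip_width: 0.0277
grip_force: 7.0
```

```bash
python3 go.py .6824 .0705 .1534 89.4
```

```text
t 14.45 pos [0.6826 0.0706 0.1534] rot [-180.    -0.    89.2] F [ 0.12 -0.57 -0.13] M [-0.076 -0.097  0.023] grip 0.0277 6.9995129853487015
shift(tool units now) [-0.001 -0.002  0.   ] in target axes [-0.001 -0.002  0.   ] turn [-0.0001 -0.     -0.0022]
```

Call:
step_arm --plan '[{"dx": 0.024,"dy": -0.001,"dz": 0,"rx": 0,"ry": 0,"rz": -0.031,"claw": 1},{"dx": 0.025,"dy": 0,"dz": 0,"rx": 0,"ry": 0,"rz": -0.026,"claw": 1},{"dx": 0.025,"dy": 0,"dz": 0,"rx": 0,"ry": 0,"rz": -0.023,"claw": 1},{"dx": 0.025,"dy": 0,"dz": 0,"rx": 0,"ry": 0,"rz": -0.019,"claw": 1},{"dx": 0,"dy": 0,"dz": 0,"rx": 0,"ry": 0,"rz": 0,"claw": 1}]'

```text
time_s: 14.95
ee_pos: [0.6819, 0.0806, 0.1535]
eef_rot: [-3.142, -0.0, 1.713]
force: [-0.5, -0.3, -0.6]
grip_width: 0.0279
grip_force: 7.0
```

```bash
python3 go.py .6819 .0804 .1534 98.1
```

```text
t 14.95 pos [0.6819 0.0806 0.1535] rot [-180.     -0.     98.16] F [-0.51 -0.29 -0.62] M [ 0.031 -0.095  0.021] grip 0.0279 6.999748880043626
shift(tool units now) [-0.002 -0.001  0.001] in target axes [-0.002 -0.001  0.001] turn [-0.     -0.      0.0007]
```

Call:
step_arm --plan '[{"dx": 0.023,"dy": 0,"dz": 0,"rx": 0,"ry": 0,"rz": -0.013,"claw": 1},{"dx": 0.025,"dy": 0,"dz": 0,"rx": 0,"ry": 0,"rz": -0.013,"claw": 1},{"dx": 0.025,"dy": 0,"dz": 0,"rx": 0,"ry": 0,"rz": -0.008,"claw": 1},{"dx": 0.025,"dy": 0,"dz": 0,"rx": 0,"ry": 0,"rz": -0.003,"claw": 1},{"dx": 0,"dy": 0,"dz": 0,"rx": 0,"ry": 0,"rz": 0,"claw": 1}]'

```text
time_s: 15.45
ee_pos: [0.6803, 0.0905, 0.1535]
eef_rot: [-3.142, -0.0, 1.773]
force: [-0.3, -0.0, -1.1]
grip_width: 0.028
grip_force: 7.0
```

```bash
python3 go.py .6802 .0902 .1534 101.5;python3 go.py .6767 .1075 .1534 101.5|tail -1
```

```text
t 15.45 pos [0.6803 0.0905 0.1535] rot [-180.     -0.    101.58] F [-0.3  -0.04 -1.13] M [ 0.018 -0.115  0.041] grip 0.028 6.99990464374423
shift(tool units now) [-0.003 -0.001  0.001] in target axes [-0.003 -0.001  0.001] turn [-0.     -0.      0.0009]
shift(tool units now) [ 0.173 -0.001  0.001] in target axes [ 0.173 -0.001  0.001] turn [-0.     -0.      0.0009]
```

Call:
step_arm --plan '[{"dx": 0.03,"dy": 0,"dz": 0,"rx": 0,"ry": 0,"rz": 0,"claw": 1},{"dx": 0.03,"dy": 0,"dz": 0,"rx": 0,"ry": 0,"rz": 0,"claw": 1},{"dx": 0.03,"dy": 0,"dz": 0,"rx": 0,"ry": 0,"rz": 0,"claw": 1},{"dx": 0.03,"dy": 0,"dz": 0,"rx": 0,"ry": 0,"rz": 0,"claw": 1},{"dx": 0.03,"dy": 0,"dz": 0,"rx": 0,"ry": 0,"rz": 0,"claw": 1},{"dx": 0.03,"dy": 0,"dz": 0,"rx": 0,"ry": 0,"rz": 0,"claw": 1},{"dx": 0,"dy": 0,"dz": 0,"rx": 0,"ry": 0,"rz": 0,"claw": 1}]'

```text
time_s: 16.15
ee_pos: [0.6766, 0.1082, 0.1534]
eef_rot: [-3.142, -0.0, 1.773]
force: [-0.4, 0.3, -0.4]
grip_width: 0.0281
grip_force: 7.0
```

Call:
step_arm --plan '[{"dx": 0.02,"dy": 0,"dz": 0,"rx": 0,"ry": 0,"rz": 0,"claw": 1},{"dx": 0.02,"dy": 0,"dz": 0,"rx": 0,"ry": 0,"rz": 0,"claw": 1},{"dx": 0.01,"dy": 0,"dz": 0,"rx": 0,"ry": 0,"rz": 0,"claw": 1},{"dx": 0,"dy": 0,"dz": 0,"rx": 0,"ry": 0,"rz": 0,"claw": 1}]'

```text
time_s: 16.55
ee_pos: [0.6757, 0.1128, 0.1535]
eef_rot: [-3.142, -0.0, 1.773]
force: [0.2, 0.1, -0.7]
grip_width: 0.028
grip_force: 7.0
```

Call:
step_arm --plan '[{"dx": 0.01,"dy": 0,"dz": 0,"rx": 0,"ry": 0,"rz": 0,"claw": 1},{"dx": 0.01,"dy": 0,"dz": 0,"rx": 0,"ry": 0,"rz": 0,"claw": 1},{"dx": 0,"dy": 0,"dz": 0,"rx": 0,"ry": 0,"rz": 0,"claw": 1}]'

```text
time_s: 16.85
ee_pos: [0.6753, 0.1147, 0.1535]
eef_rot: [3.142, -0.0, 1.773]
force: [0.2, -0.6, -1.5]
grip_width: 0.0279
grip_force: 7.0
```

```bash
python3 go.py .6747 .1177 .1534 101.5
```

```text
t 16.85 pos [0.6753 0.1147 0.1535] rot [180.    -0.   101.56] F [ 0.23 -0.59 -1.52] M [-0.084 -0.104 -0.012] grip 0.0279 6.999913668259978
shift(tool units now) [ 0.03  -0.     0.001] in target axes [ 0.03  -0.     0.001] turn [ 0.0001 -0.      0.0007]
```

Call:
step_arm --plan '[{"dx": 0.01,"dy": 0,"dz": 0,"rx": 0,"ry": 0,"rz": 0,"claw": 1},{"dx": 0.005,"dy": 0,"dz": 0,"rx": 0,"ry": 0,"rz": 0,"claw": 1},{"dx": 0,"dy": 0,"dz": 0,"rx": 0,"ry": 0,"rz": 0,"claw": 1}]'

```text
time_s: 17.15
ee_pos: [0.675, 0.1162, 0.1534]
eef_rot: [-3.142, -0.0, 1.773]
force: [0.3, -1.2, -0.7]
grip_width: 0.028
grip_force: 7.0
```

Call:
step_arm --plan '[{"dx": 0.01,"dy": 0,"dz": 0,"rx": 0,"ry": 0,"rz": 0,"claw": 1},{"dx": 0,"dy": 0,"dz": 0,"rx": 0,"ry": 0,"rz": 0,"claw": 1}]'

```text
time_s: 17.35
ee_pos: [0.6748, 0.1172, 0.1534]
eef_rot: [-3.142, -0.0, 1.773]
force: [-0.3, -0.2, -0.7]
grip_width: 0.028
grip_force: 7.0
```

Call:
step_arm --plan '[{"dx": 0.008,"dy": 0,"dz": 0,"rx": 0,"ry": 0,"rz": 0,"claw": 1},{"dx": 0,"dy": 0,"dz": 0,"rx": 0,"ry": 0,"rz": 0,"claw": 1}]'

```text
time_s: 17.55
ee_pos: [0.6747, 0.1179, 0.1534]
eef_rot: [3.142, -0.0, 1.773]
force: [0.4, 1.7, -0.2]
grip_width: 0.0278
grip_force: 7.0
```

Call:
step_arm --plan '[{"dx": 0.008,"dy": 0,"dz": 0,"rx": 0,"ry": 0,"rz": 0,"claw": 1},{"dx": 0,"dy": 0,"dz": 0,"rx": 0,"ry": 0,"rz": 0,"claw": 1}]'

```text
time_s: 17.75
ee_pos: [0.6745, 0.1188, 0.1535]
eef_rot: [3.142, -0.0, 1.773]
force: [0.0, 0.1, -1.4]
grip_width: 0.0277
grip_force: 7.0
```

Call:
step_arm --plan '[{"dx": 0.008,"dy": 0,"dz": 0,"rx": 0,"ry": 0,"rz": 0,"claw": 1},{"dx": 0,"dy": 0,"dz": 0,"rx": 0,"ry": 0,"rz": 0,"claw": 1}]'

```text
time_s: 17.95
ee_pos: [0.6744, 0.1193, 0.1535]
eef_rot: [-3.142, 0.0, 1.772]
force: [-1.3, -1.5, -1.0]
grip_width: 0.0279
grip_force: 7.0
```

```bash
python3 go.py .6747 .1177 .1534 101.5; python3 look.py 385 318 pics/l2.png
```

```text
t 17.95 pos [0.6744 0.1193 0.1535] rot [-1.8000e+02  2.0000e-02  1.0155e+02] F [-1.27 -1.48 -0.98] M [-0.263 -0.171 -0.034] grip 0.0279 6.999900788068771
shift(tool units now) [-0.016  0.     0.001] in target axes [-0.016  0.     0.001] turn [-0.      0.0002  0.0006]
```

View pics/l2.png

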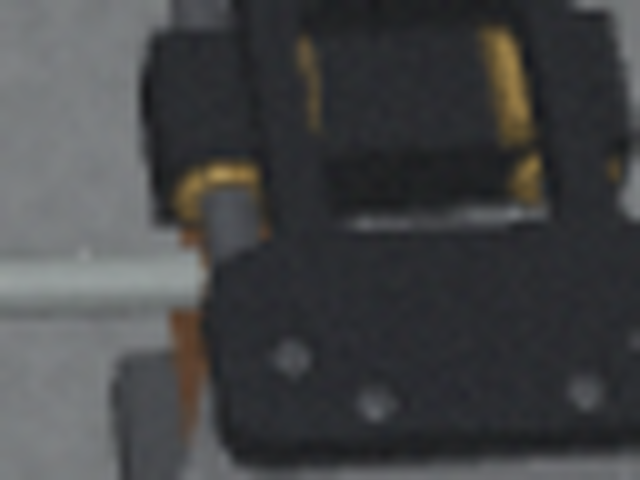

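The gripper now hides the clamp in the scene view. The slider sits at the rod's inner end and contact force is just beginning. One more small step will confirm it.

Call:
step_arm --plan '[{"dx": 0.006,"dy": 0,"dz": 0,"rx": 0,"ry": 0,"rz": 0,"claw": 1},{"dx": 0,"dy": 0,"dz": 0,"rx": 0,"ry": 0,"rz": 0,"claw": 1}]'

```text
time_s: 18.2
ee_pos: [0.6743, 0.1194, 0.1535]
eef_rot: [3.142, 0.001, 1.772]
force: [0.8, -4.9, 0.1]
grip_width: 0.0281
grip_force: 7.0
```

Call:
step_arm --plan '[{"dx": 0.003,"dy": 0,"dz": 0,"rx": 0,"ry": 0,"rz": 0,"claw": 1},{"dx": 0,"dy": 0,"dz": 0,"rx": 0,"ry": 0,"rz": 0,"claw": 1}]'

```text
time_s: 18.4
ee_pos: [0.6743, 0.1194, 0.1535]
eef_rot: [3.142, 0.001, 1.772]
force: [1.3, -6.0, -1.3]
grip_width: 0.0278
grip_force: 7.0
```

Firm contact with the clamp head: 6 N, and motion stopped at y=0.1194. Ease off, lower onto the rod, release and withdraw upward.

Call:
step_arm --plan '[{"dx": -0.008,"dy": 0,"dz": 0.008,"rx": 0,"ry": 0,"rz": 0,"claw": 1},{"dx": 0,"dy": 0,"dz": 0.008,"rx": 0,"ry": 0,"rz": 0,"claw": 1},{"dx": 0,"dy": 0,"dz": 0,"rx": 0,"ry": 0,"rz": 0,"claw": 1},{"dx": 0,"dy": 0,"dz": 0,"rx": 0,"ry": 0,"rz": 0,"claw": 0.5},{"dx": 0,"dy": 0,"dz": 0,"rx": 0,"ry": 0,"rz": 0,"claw": 0.5},{"dx": 0,"dy": 0,"dz": 0,"rx": 0,"ry": 0,"rz": 0,"claw": 0.5},{"dx": 0,"dy": 0,"dz": 0,"rx": 0,"ry": 0,"rz": 0,"claw": 0.5}]' --grip_force 3

```text
time_s: 19.1
ee_pos: [0.6743, 0.1197, 0.1518]
eef_rot: [-3.142, -0.0, 1.773]
force: [-0.5, 0.9, -0.1]
grip_width: 0.0468
grip_force: 0.0
```

Call:
step_arm --plan '[{"dx": 0,"dy": 0,"dz": -0.1,"rx": 0,"ry": 0,"rz": 0,"claw": 0.5},{"dx": 0,"dy": 0,"dz": -0.2,"rx": 0,"ry": 0,"rz": 0,"claw": 0.5},{"dx": 0,"dy": 0,"dz": -0.3,"rx": 0,"ry": 0,"rz": 0,"claw": 0.5},{"dx": 0,"dy": 0,"dz": -0.4,"rx": 0,"ry": 0,"rz": 0,"claw": 0.5},{"dx": -0.4,"dy": 0,"dz": 0,"rx": 0,"ry": 0,"rz": 0,"claw": 0.5},{"dx": -0.4,"dy": 0,"dz": 0,"rx": 0,"ry": 0,"rz": 0,"claw": 0.5},{"dx": -0.4,"dy": 0,"dz": 0,"rx": 0,"ry": 0,"rz": 0,"claw": 0.5},{"dx": -0.4,"dy": 0,"dz": 0,"rx": 0,"ry": 0,"rz": 0,"claw": 0.5},{"dx": 0,"dy": 0,"dz": 0,"rx": 0,"ry": 0,"rz": 0,"claw": 0.5}]'

```text
time_s: 20.0
ee_pos: [0.7066, -0.0421, 0.2522]
eef_rot: [3.142, 0.001, 1.768]
force: [0.1, 0.2, -0.1]
grip_width: 0.047
grip_force: 0.0
```

```bash
python3 look.py 385 320 pics/l3.png; python3 -c "
import cv2,numpy as np
from h import *
p=cam('top');b=cv2.resize(p['img'][125:173,225:289],(400,300),interpolation=2)[:,:,::-1]
a=cv2.resize(cv2.imread('pics/l3.png'),(400,300));cv2.imwrite('pics/f.png',np.hstack([a,b]))"
```

```text
(no output)
```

View pics/f.png

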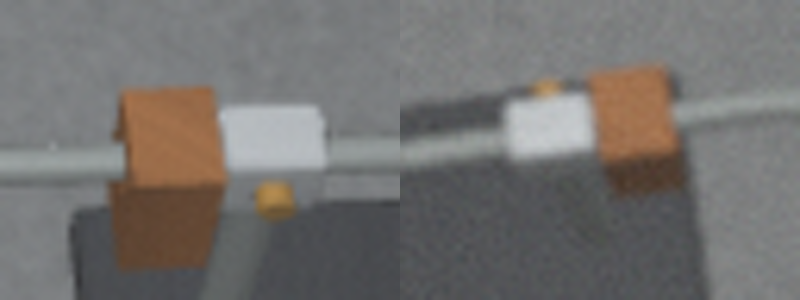

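Both views show the slider hanging upright and flush against the clamp head, with no visible gap.

```bash
python3 -c "
from h import *
print(hand_in())"
```

```text
the job is handed in; nothing more can be done
None
```

The slider is back on the gauge: it went along the rod and round the bend without jamming, and now hangs upright against the clamp head; I've handed the job in at about 20 s, but no verdict came back.

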